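# Lay one diner's compartment meal tray

### The arm

A 6-joint arm with a two-finger parallel gripper is mounted at the origin on the work surface; the furniture and walls round the work are solid. World frame = base frame: x ahead of the robot, y to its left, z up, the work surface at z = 0. Lengths are in m, angles in rad, forces in N, time in s.
With the tool pointing down it reaches from about 0.35 to 0.875 m from the base axis. Payload 4.2 kg.
Tool frame: the origin (TCP) lies on the centre line of the jaws, within the pads' length; the fingertips stand 22 mm ahead of it and the grasp point (between the pads) lies 3 mm ahead of it; y points along the fingers, x is the direction in which the jaws open and shut, and the axes are right-handed (so a half turn about y gives the same grasp; the last joint's range is limited). The gripper opens to 85 mm and grips with 20 to 120 N. Pads are 22 mm wide; open, the fingers measure 114 mm over their backs; the gripper's body (76 mm by 85 mm) begins 54 mm behind the grasp point. The pads swing forward as they close: fully open they stand 13 mm farther back than shut.
Start: joints at [1.458, 0.385, 0.008, 0, -1.194, -0.259], TCP at [0.227, 0.582, 0.253] pointing down, gripper open.
Joint ranges: [-3.14, 3.14], [-1.21, 2.06], [-1.07, 1.41], [-3.16, 2.05], [-2.99, -0.16], [-3.1, 3.1]. Speed limits (rad/s): [2.79, 2.79, 3.14, 3.14, 3.14, 3.14].

### API

Orientations are given as a rotation vector (axis times angle).
In Python, from bench import env gives the robot as it stands.
- The arm moves only by the tool arm_command, never from a script. Its argument "commands" is a list of rows, each a list of 7 numbers: the closure, from 0 (fully open) to 1 (shut), then the shift along the tool's x, y, z in mm, then the turn, a rotation vector about the tool's x, y, z in rad. In form: [[jaw, x, y, z, ax, ay, az], ...]. A call has 1 to 5 rows; each row is the pose to reach, as a shift and turn from the pose commanded when the call began, along the tool's axes at that moment; what a row does not reach only later rows make up. A row lasts 1/8 s, in which the tool goes at most 62.5 mm and 10.7 degrees, less where a joint would pass 70% of its speed; a pose out of reach is approached as far as the arm can. A call with a gripper value outside its range is refused whole. The fingers move at their own pace and stop on an object; the grip force is fixed at half the most. Time passes only in rows, so rows that repeat a pose let the fingers close. It gives the time, the measured TCP pose, the force and the opening at its end, in the units of the state.
- env.read_state(): the state, without advancing time (a new reading comes with each control period).
- env.snapshot(name): name is "scene" or "top" or "wrist"; returns a dict with "pixels" (384x512x3 uint8, blue, green, red), "depth" (384x512 float32, m along the optical axis (not along the pixel's ray), 0 where there is no reading), "vertical_fov" (degrees; the focal length in pixels is half the picture's height over the tangent of half this angle, whatever the lens; pixels are square), "cx", "cy" (the principal point, pixels), "dist" ([k1, k2, p1, p2, k3] as OpenCV has them; the pictures are not rectified), "R" (3x3) and "t" (3): a world point X has camera coordinates R X + t. Camera axes: x right, y down, z forward; pixel columns grow to the right and rows downward; lengths in m; the calibration is good to about 2 mm. A picture is of the moment at which its call begins.
- env.finish_job(): hands the job in, once; it reports no verdict.
The state is a dict: "time_s": time; "q": joint angles; "dq": joint speeds; "joint_efforts": joint torques, N m; "tcp_pos": TCP position; "tcp_rot": TCP orientation; "wrist_force": force on the tool from outside, world axes, zero at the start; "torque": the same for the moment, N m; "finger_gap": finger opening in m.
Only numpy, scipy, OpenCV 4.12 (cv2) and the standard library are available. Lean on these libraries where they do the work, as an engineer would, in place of code of your own. Each camera call takes 0.05 s, during which the arm holds its last target. There are 200 camera calls.

### The job

Lay the steel meal tray for one diner: set the smaller of the two bowls upright in the middle of the big near-square compartment, stand the salt shaker in the middle of the small compartment beside it, and lay the shorter of the two spoons lengthwise in the middle of the long slot. Carry the bowl and the shaker upright, and leave the larger bowl, the longer spoon and the spice jar standing or lying where they are.

Things in the scene. Friction and masses are not known exactly. Their poses are not given: they have to be found in the camera images.
- meal_tray: Low steel compartment tray, fixed to the worktop, 225 x 205 mm (x by y), 11 mm high. Origin: centre of the underside; z up, x along the long side, roughly away from the robot. Floor 3 mm thick; outer walls and two dividers 4 mm thick, tops 11 mm above the worktop (8 mm above the tray floor). A divider along x at y = +22 mm parts off the long slot on the +y side; on the -y side a divider at x = -24 mm parts the big compartment (+x end) from the small one (-x end).
- spoon_slot (a point): Centre of the floor of the tray's long slot (216 mm along the tray's x, 74 mm wide), at (0, 61, 3) mm in the tray's frame; axes as the tray's.
- bowl_place (a point): Centre of the floor of the tray's big compartment (130 mm in x, 118 mm in y), at (42, -39, 3) mm in the tray's frame; axes as the tray's.
- shaker_place (a point): Centre of the floor of the tray's small compartment (82 mm in x, 118 mm in y), at (-67, -39, 3) mm in the tray's frame; axes as the tray's.
- small_bowl: The smaller round steel bowl, to go on the tray: 100 mm over the rim, 42 mm high, foot about 64 mm across, 0.11 kg. Open, flared wall, a few mm thick near the rim: pinch the rim from above with one finger inside; wall middle about 46 mm from the axis at 40 mm height; inner floor about 8 mm above the underside. Origin: centre of the underside, z up; yaw of no meaning.
- large_bowl: The larger bowl of the same shape and steel, 112 mm over the rim, 45 mm high; not wanted, stays where it is. Origin: centre of the underside, z up.
- salt_shaker: Salt shaker, to go on the tray: clear round body 44 mm across up to 70 mm height, with a grey rounded, holed top narrowing to 34 mm, 90 mm high in all, 0.1 kg, standing upright. Grasp across the body at about 60 mm height. Origin: centre of the underside, z up; yaw of no meaning.
- spice_jar: Spice jar, a look-alike of the salt shaker: round, 42 mm across, 96 mm high, with a flat wide yellow cap; not wanted, stays where it is. Origin: centre of the underside, z up.
- short_spoon: The shorter steel spoon, to go on the tray, lying on the worktop: 190 mm long, about 0.08 kg, round handle 19 mm thick from x = -95 to 0 mm with its axis 10 mm above the underside, then a thin neck, then a round head 52 mm across centred at x = +69 mm. Origin: underside at mid-length; x points along it to the head, z up. It balances about 35 mm behind the origin (x = -35 mm): grasp it there, across the handle. In the slot the head may point either way.
- long_spoon: The longer spoon of the same shape, 250 mm long, head also 52 mm across; not wanted, stays where it is. Origin: underside at mid-length; x points along it to the head, z up.

How it is judged:
By the outcome, as a careful person would: the job done as asked, in the order asked, and still so for the second after the job is handed in, with the robot touching nothing.
It also fails if it takes over 88 s, if anything falls off the work surface, if the arm or the gripper's body presses on something with over 40 N, if the wrist force passes 120 N, or if a joint passes its speed limit or range.

## Working session

There is one attempt and no reset: what is moved stays moved. The work goes in short steps, Python scripts to look and compute and a tool call to move; the robot and the scene stay as the last step left them, time stands still between calls to the robot, and variables do not carry over. Pictures are saved under pics/ and viewed, about 12 in all and at most 16, crops included, and the job is handed in when it is done.

Besides the shell and the picture viewer there is one more tool, called after "Request:" as name(argument=value, ...) on one line, values as JSON. arm_command: Moves the arm, as the interface text tells. Its arguments: {"type":"object","properties":{"commands":{"type":"array","items":{"type":"array","items":{"type":"number"}}}},"required":["commands"]}

```bash
mkdir -p pics; ls
cat > h.py <<'E'
import numpy as np, cv2
from scipy.spatial.transform import Rotation as Ro
from bench import env
def snap(n,fn=None):
    s=env.snapshot(n)
    s['f']=192/np.tan(np.radians(s['vertical_fov'])/2)
    s['K']=np.array([[s['f'],0,s['cx']],[0,s['f'],s['cy']],[0,0,1]])
    s['R']=np.array(s['R']);s['t']=np.array(s['t']);s['d']=np.array(s['dist'],float)
    if fn: cv2.imwrite('pics/'+fn+'.png',s['pixels'])
    np.save('last_%s.npy'%n,s,allow_pickle=True)
    return s
def load(n): return np.load('last_%s.npy'%n,allow_pickle=True).item()
def onplane(s,uv,z):
    uv=np.array(uv,float).reshape(-1,1,2)
    n=cv2.undistortPoints(uv,s['K'],s['d']).reshape(-1,2)
    d=np.c_[n,np.ones(len(n))]@s['R']; c=-s['R'].T@s['t']
    return c+d*((z-c[2])/d[:,2])[:,None]
def cloud(s):
    v,u=np.mgrid[0:384,0:512]
    n=cv2.undistortPoints(np.stack([u,v],-1).reshape(-1,1,2).astype(float),s['K'],s['d']).reshape(-1,2)
    z=s['depth'].reshape(-1,1)
    P=(np.c_[n,np.ones(len(n))]*z-s['t'])@s['R']
    P[z[:,0]==0]=np.nan
    return P.reshape(384,512,3)
def proj(s,X):
    return cv2.projectPoints(np.array(X,float).reshape(-1,1,3),cv2.Rodrigues(s['R'])[0],s['t'],s['K'],s['d'])[0].reshape(-1,2)
def tool():
    st=env.read_state(); return np.array(st['tcp_pos']),Ro.from_rotvec(st['tcp_rot']).as_matrix(),st
E
python3 - <<'E'
from h import *
s=snap('top','top1');print(s['R'],s['t'],s['d'],s['f'])
s2=snap('scene','scene1');w=snap('wrist','wrist1')
p,R,st=tool();print(p,R,st)
E
```

```text
pics
[[ 0.00822963 -0.99984245 -0.01572717]
 [-0.98638068 -0.0055331  -0.16438531]
 [ 0.16427239  0.01686581 -0.98627082]] [-0.10728185  0.52037908  1.0366387 ] [-0.10179144  0.          0.          0.          0.        ] 406.8206692685148
[0.22689667 0.58192723 0.25248196] [[-3.63382038e-01 -4.62276574e-04  9.31640103e-01]
 [-9.31638750e-01 -1.59459338e-03 -3.63382301e-01]
 [ 1.65357026e-03 -9.99998622e-01  1.48771821e-04]] {'time_s': 0.15, 'q': array([ 1.45761638e+00,  3.85365481e-01,  6.92116104e-03, -3.00295530e-04,
       -1.19398862e+00, -2.58605273e-01]), 'dq': array([-0.00173422, -0.00168672,  0.00417597,  0.00213619, -0.00042413,
        0.0005873 ]), 'joint_efforts': array([-7.17112982e-07, -3.92678404e+01,  1.88581789e+01,  4.18863147e+00,
       -3.42389088e-03, -2.24934162e-06]), 'tcp_pos': array([0.22689667, 0.58192723, 0.25248196]), 'tcp_rot': array([-1.01108101,  1.4770148 , -1.47890467]), 'wrist_force': array([0.27394833, 1.02008625, 0.56983239]), 'torque': array([-0.02676118,  0.01655707,  0.0069268 ]), 'finger_gap': 0.08534978192186989}
```

View pics/top1.png

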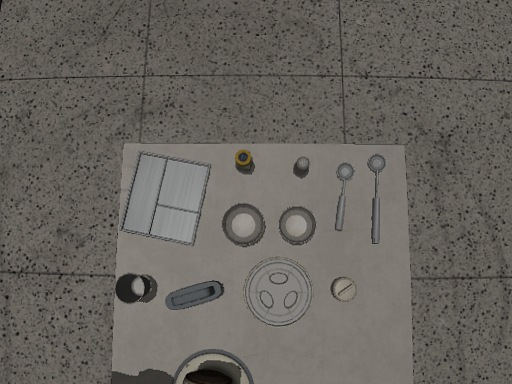

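View pics/scene1.png

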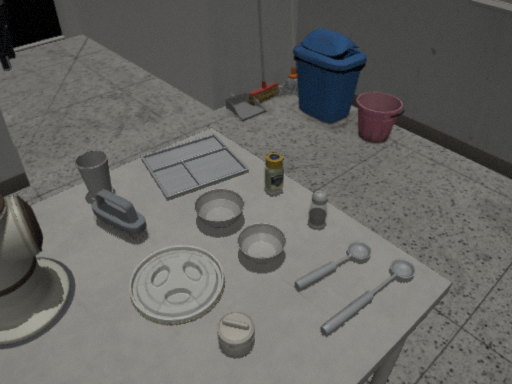

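Top view: tray (165,198), jar with yellow cap (243,158), shaker (302,166), large bowl (244,224), small bowl (297,225), short spoon from head (345,172) to handle end (339,230), long spoon (376,163)-(376,243). Scene view agrees.

```bash
cat > m1.py <<'E'
from h import *
s=load('top'); C=cloud(s)
g=cv2.cvtColor(s['pixels'],cv2.COLOR_BGR2GRAY)
print('table z at', [C[v,u].round(3) for u,v in [(270,160),(320,260),(220,260)]])
# objects above table
def blob(u0,u1,v0,v1,zmin):
    P=C[v0:v1,u0:u1].reshape(-1,3); P=P[P[:,2]>zmin]
    return P
for n,b in dict(large=(218,270,200,248),small=(276,320,203,248)).items():
    P=blob(*b,0.030); c,r=cv2.minEnclosingCircle(P[:,:2].astype(np.float32)); print(n,len(P),P[:,2].max().round(4),np.array(c).round(4),round(r,4), P.min(0).round(4),P.max(0).round(4))
for n,b in dict(jar=(230,260,145,178),shaker=(290,315,148,182)).items():
    P=blob(*b,0.02); Q=P[P[:,2]>P[:,2].max()-0.012]; print(n,len(P),P[:,2].max().round(4),Q.min(0).round(4),Q.max(0).round(4),Q.mean(0).round(4)); 
for n,b in dict(short=(330,358,158,236),long=(362,390,150,248)).items():
    P=blob(*b,0.006); c,(l,w),a=cv2.minAreaRect(P[:,:2].astype(np.float32)*1000); print(n,len(P),P[:,2].max(),c,l,w,a)
    H=P[P[:,0]<P[:,0].min()+0.09]; vx=cv2.fitLine(H[:,:2].astype(np.float32),cv2.DIST_L2,0,.01,.01).ravel(); print(' handle line',vx.round(4), 'end',P[P[:,0].argmin()].round(4),'tip',P[P[:,0].argmax()].round(4))
# tray corners on z=.011
P=blob(115,220,146,250,0.005); c,(l,w),a=cv2.minAreaRect(P[:,:2].astype(np.float32)*1000); print('tray',len(P),c,l,w,a)
print(onplane(s,[(141,153),(210,164),(193,244),(122,230)],0.011).round(4))
print('others'); 
for n,(u,v) in dict(knob=(344,287),trivet=(278,285),glass=(135,288),holder=(195,295),kettle=(210,375),corner1=(124,144),corner2=(405,144)).items(): print(n,C[v,u].round(3))
w=load('wrist'); print(w['R'],w['t'],-w['R'].T@w['t'])
big=cv2.resize(s['pixels'][140:260,115:395],None,fx=2.8,fy=2.8,interpolation=cv2.INTER_CUBIC); cv2.imwrite('pics/topcrop.png',big)
E
python3 m1.py
```

```text
table z at [array([ 0.619, -0.148, -0.001]), array([ 0.344, -0.283,  0.   ]), array([ 0.342, -0.014,  0.   ])]
large 279 0.0484 [ 0.4375 -0.0752] 0.0557 [ 0.3837 -0.1288  0.0301] [ 0.4916 -0.0207  0.0484]
small 202 0.0459 [ 0.4376 -0.2171] 0.0502 [ 0.39   -0.2658  0.03  ] [ 0.4848 -0.1679  0.0459]
jar 326 0.1009 [ 0.5819 -0.0945  0.0897] [ 0.6225 -0.0559  0.1009] [ 0.602  -0.0754  0.0955]
shaker 244 0.0919 [ 0.5758 -0.2467  0.0799] [ 0.6074 -0.2132  0.0919] [ 0.591  -0.23    0.0858]
short 427 0.024461108962907922 (518.6927490234375, -354.60888671875) 52.94227981567383 187.62608337402344 86.65479278564453
 handle line [ 0.9884 -0.152   0.4699 -0.337 ] end [ 0.4259 -0.3346  0.0215] tip [ 0.6126 -0.3558  0.009 ]
long 545 0.023887075995954323 (513.1953735351562, -445.3716125488281) 248.26402282714844 50.60934829711914 0.25390779972076416
 handle line [ 0.9985 -0.0541  0.4332 -0.4321] end [ 0.389  -0.4377  0.0151] tip [ 0.6373 -0.4449  0.0161]
tray 1503 (511.6953125, 135.63211059570312) 263.9918518066406 260.67083740234375 1.1668905019760132
[[0.6359 0.2147 0.011 ]
 [0.6044 0.0185 0.011 ]
 [0.3838 0.0589 0.011 ]
 [0.4191 0.256  0.011 ]]
others
knob [ 0.275 -0.337  0.046]
trivet [ 0.278 -0.169  0.01 ]
glass [0.263 0.216 0.   ]
holder [0.256 0.038 0.089]
kettle [ 0.09  -0.013  0.18 ]
corner1 [ 0.666  0.27  -0.   ]
corner2 [ 0.904 -0.828 -0.8  ]
[[-0.36398623 -0.93140131  0.00237032]
 [-0.89176914  0.34923043  0.28772542]
 [-0.26881562  0.10261431 -0.95771001]] [ 0.623397   -0.03761985  0.37913991] [0.29527843 0.5548656  0.37245262]
```

View pics/wrist1.png

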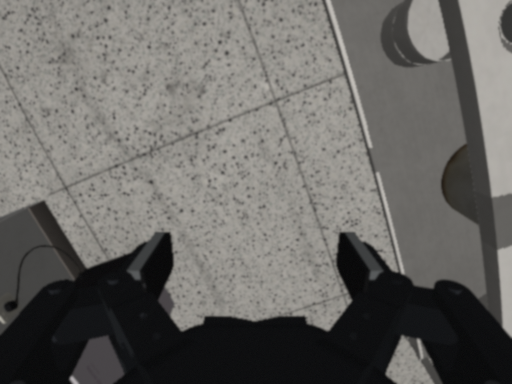

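```bash
cat >> h.py <<'E'
def go(x,y,z,th):
    "shift (mm, tool axes) and turn for target TCP, jaw-axis angle th deg, tool down"
    p,R,st=tool(); t=np.radians(th)
    T=np.array([[np.cos(t),0,-np.sin(t)],[np.sin(t),0,np.cos(t)],[0,-1,0]])
    print('shift',(R.T@(np.array([x,y,z])-p)*1000).round(1),'turn',Ro.from_matrix(R.T@T).as_rotvec().round(3),'| at',p.round(4),'th',np.degrees(np.arctan2(R[1,0],R[0,0])).round(1),'F',np.round(st['wrist_force'],1),'gap',round(st['finger_gap'],4),'t',st['time_s'])
E
python3 - <<'E'
from h import *
w=load('wrist');C=cloud(w)
for u,v in [(470,60),(490,200),(480,140),(420,20),(450,180),(505,350),(400,150),(20,250)]: print((u,v),C[v,u].round(3))
go(.483,-.217,.25,180)
E
```

```text
(470, 60) [ 0.244  0.273 -0.003]
(490, 200) [ 0.035  0.273 -0.006]
(480, 140) [ 0.132  0.275 -0.008]
(420, 20) [ 0.335  0.032 -0.489]
(450, 180) [-0.186  0.023 -0.52 ]
(505, 350) [0.214 0.515 0.321]
(400, 150) [-0.042  0.142 -0.579]
(20, 250) [ 0.117  1.618 -0.561]
shift [651.2   3.6 528.9] turn [-1.000e-03  1.199e+00  1.000e-03] | at [0.2269 0.5819 0.2525] th -111.3 F [0.3 1.  0.6] gap 0.0853 t 0.15
```

Request:
arm_command(commands=[[0,651,3,529,0,1.2,0],[0,651,3,529,0,1.2,0],[0,651,3,529,0,1.2,0],[0,651,3,529,0,1.2,0],[0,651,3,529,0,1.2,0]])

```text
time_s: 0.78
tcp_pos: [0.3227, 0.2826, 0.2522]
tcp_rot: [-0.268, 2.085, -2.085]
wrist_force: [1.9, -0.2, 0.0]
finger_gap: 0.0855
```

```bash
python3 -c "
from h import *
go(.483,-.217,.25,180)"
```

```text
shift [-28.6   2.2 524. ] turn [ 0.     0.256 -0.   ] | at [0.3227 0.2826 0.2522] th -165.3 F [ 1.9 -0.2  0. ] gap 0.0855 t 0.775
```

Request:
arm_command(commands=[[0,-28,0,520,0,0.25,0],[0,-28,0,520,0,0.25,0],[0,-28,0,520,0,0.25,0],[0,-28,0,520,0,0.25,0],[0,-28,0,520,0,0.25,0]])

```text
time_s: 1.4
tcp_pos: [0.4196, -0.0143, 0.2525]
tcp_rot: [-0.012, 2.215, -2.215]
wrist_force: [2.0, 0.4, 0.1]
finger_gap: 0.0851
```

```bash
python3 -c "
from h import *
go(.483,-.217,.22,180)
w=snap('wrist','w2')"
```

```text
shift [-60.9  32.5 203.4] turn [ 0.     0.012 -0.001] | at [ 0.4196 -0.0143  0.2525] th -179.3 F [2.  0.4 0.1] gap 0.0851 t 1.4
```

View pics/w2.png

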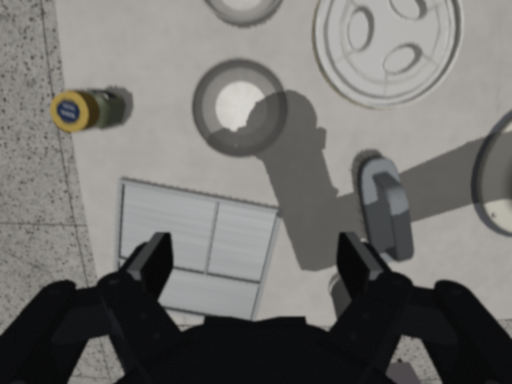

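Wrist view over the tray: outer corners (122,178), (278,208), divider top (216,202), divider junction (206,272); large bowl (240,107), shown as expected.

Run:
```python
from h import *
w=load('wrist')
uv=[(122,179),(278,208),(216,201),(206,273)]
T=np.array([[112.5,-102.5],[-112.5,-102.5],[-24,-102.5],[-24,22]])/1000
W=onplane(w,uv,.011);print(W.round(4))
s=load('top')
W2=onplane(s,[(141,153),(210,164),(193,244),(122,230)],.011)
T2=np.array([[112.5,102.5],[112.5,-102.5],[-112.5,-102.5],[-112.5,102.5]])/1000
for A,B in ((T,W),(T2,W2)):
    M,_=cv2.estimateAffinePartial2D(A.astype(np.float64),B[:,:2].copy()); print(M.round(4),'scale',np.hypot(M[0,0],M[1,0]),'yaw',np.degrees(np.arctan2(M[1,0],M[0,0])))
    for p in ([.042,-.039],[-.067,-.039],[0,.061]): print((M@np.r_[p,1]).round(4))
go(.483,-.217,.22,180)
```

```text
[[0.599  0.0158 0.011 ]
 [0.3868 0.0549 0.011 ]
 [0.4718 0.0456 0.011 ]
 [0.4904 0.1606 0.011 ]]
[[ 0.9472  0.172   0.5106]
 [-0.172   0.9472  0.1348]] scale 0.962649429417301 yaw -10.291480933202237
[0.5437 0.0906]
[0.4405 0.1093]
[0.5211 0.1925]
[[ 0.9662  0.1731  0.5108]
 [-0.1731  0.9662  0.137 ]] scale 0.9815348822321908 yaw -10.156217401359024
[0.5446 0.0921]
[0.4393 0.1109]
[0.5214 0.196 ]
shift [-61.8  32.6 197.1] turn [-0.002  0.004  0.   ] | at [ 0.4205 -0.02    0.2522] th -179.8 F [ 1.8 -1.6  1.9] gap 0.0854 t 1.45
```

Request:
arm_command(commands=[[0,-61,10,203,0,0.012,0],[0,-61,30,203,0,0.012,0],[0,-61,30,203,0,0.012,0],[0,-61,30,203,0,0.012,0],[0,-61,30,203,0,0.012,0]])

```text
time_s: 2.08
tcp_pos: [0.4825, -0.2161, 0.2208]
tcp_rot: [-0.002, -2.219, 2.218]
wrist_force: [-0.3, 0.7, -1.1]
finger_gap: 0.0852
```

Run:
```python
from h import *
go(.483,-.217,.22,180)
w=snap('wrist','w3');C=cloud(w)
m=(C[...,2]>.03)&(C[...,2]<.06)&(abs(C[...,0]-.437)<.07)&(abs(C[...,1]+.217)<.07)
P=C[m]; print(len(P),P.min(0),P.max(0)); print(cv2.minEnclosingCircle(P[:,:2].astype(np.float32)))
```

```text
shift [-0.5  0.8  0.9] turn [ 0.    -0.004  0.003] | at [ 0.4825 -0.2161  0.2208] th 179.8 F [-0.3  0.7 -1.1] gap 0.0852 t 2.075
1294 [ 0.38798118 -0.26722734  0.03000774] [ 0.48701102 -0.1691181   0.04306729]
((0.4371422529220581, -0.21851660311222076), 0.05007500201463699)
```

View pics/w3.png

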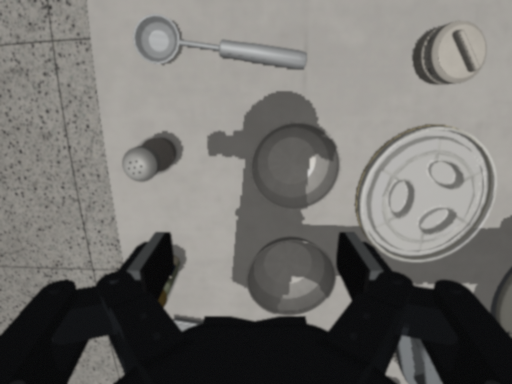

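Request:
arm_command(commands=[[0.3,0,60,2,0,0,0],[0.3,0,110,2,0,0,0],[0.3,0,140,2,0,0,0],[0.3,0,160,2,0,0,0],[0.3,0,170,2,0,0,0]])

```text
time_s: 2.75
tcp_pos: [0.4825, -0.2154, 0.0517]
tcp_rot: [-0.003, 2.222, -2.221]
wrist_force: [-0.2, -0.2, 0.2]
finger_gap: 0.0598
```

Request:
arm_command(commands=[[0.3,0,0,0,0,0,0],[1,0,0,0,0,0,0],[1,0,0,0,0,0,0],[1,0,0,0,0,0,0],[1,0,0,0,0,0,0]])

```text
time_s: 3.38
tcp_pos: [0.4831, -0.2167, 0.0531]
tcp_rot: [0.002, 2.221, -2.222]
wrist_force: [-0.0, 1.7, 5.4]
finger_gap: 0.0026
```

Run:
```python
from h import *
go(.483,-.218,.05,180)
w=snap('wrist','w4')
```

```text
shift [0.1 3.1 1.3] turn [-0.    -0.001 -0.001] | at [ 0.4831 -0.2167  0.0531] th 180.0 F [-0.   1.7  5.4] gap 0.0026 t 3.375
```

View pics/w4.png

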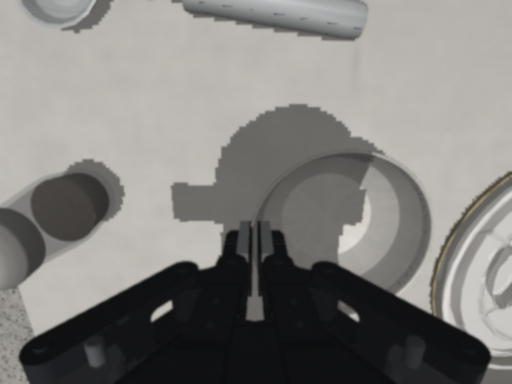

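The jaws straddle the bowl rim at (255,235); gap 2.6 mm. Lift a little and check.

Request:
arm_command(commands=[[1,0,-5,0,0,0,0],[1,0,-15,0,0,0,0],[1,0,-30,0,0,0,0],[1,0,-50,0,0,0,0],[1,0,-50,0,0,0,0]])

```text
time_s: 4.05
tcp_pos: [0.4845, -0.2169, 0.1043]
tcp_rot: [0.006, 2.218, -2.22]
wrist_force: [0.3, 0.1, -1.4]
finger_gap: 0.0013
```

```bash
cat > rim.py <<'E'
from h import *
p,R,st=tool(); w=snap('wrist');C=cloud(w).reshape(-1,3)
c=p+np.array([-.046,0,0])
C=C[(np.linalg.norm(C[:,:2]-c[:2],axis=1)<.056)&(C[:,2]>p[2]-.045)&(C[:,2]<p[2]+.01)&(C[:,0]<p[0]-.012)]
ang=np.arctan2(C[:,1]-c[1],C[:,0]-c[0]); top=[]
for a in np.arange(-np.pi,np.pi,.2):
    k=C[abs(ang-a)<.1]
    if len(k)>3: top.append(k[k[:,2].argmax()])
top=np.array(top);A=np.c_[top[:,:2],np.ones(len(top))];x=np.linalg.lstsq(A,top[:,2],rcond=None)[0]
print('rim n',len(top),'slope',x[:2].round(3),'res',(A@x-top[:,2]).std().round(4),'centre',cv2.minEnclosingCircle(top[:,:2].astype(np.float32)),'rim-tcp z',(top[:,2].mean()-p[2]).round(4))
go(.5905,.0915,.13,180)
E
python3 rim.py
```

```text
rim n 21 slope [0.424 0.063] res 0.0056 centre ((0.4369589686393738, -0.22124947607517242), 0.04855477437376976) rim-tcp z -0.0257
shift [-106.9  -26.7 -308.3] turn [-0.    -0.001 -0.003] | at [ 0.4835 -0.2167  0.1031] th 180.0 F [-0.7  0.4 -0.4] gap 0.0015 t 4.1
```

Run:
```python
from h import *
s=snap('scene'); w=load('wrist')
a=cv2.resize(s['pixels'][150:330,170:370],(440,396),interpolation=cv2.INTER_CUBIC)
b=cv2.resize(w['pixels'],(528,396))[:,170:528]
cv2.imwrite('pics/c5.png',np.hstack([a,b]))
```

```text
(no output)
```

View pics/c5.png

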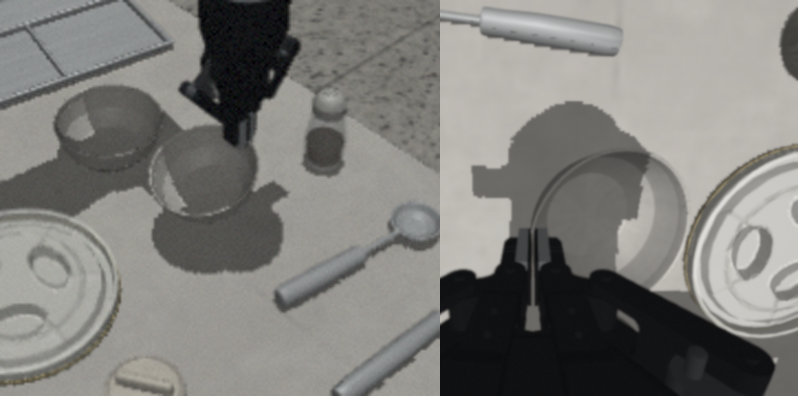

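The bowl is pinched but hangs tilted about 23° toward the robot (wall lies flat on the pads). I'll tilt the tool to level it before carrying.

Request:
arm_command(commands=[[1,0,0,0,0,0,-0.15],[1,0,0,0,0,0,-0.3],[1,0,0,0,0,0,-0.4],[1,0,0,0,0,0,-0.4]])

```text
time_s: 4.65
tcp_pos: [0.4832, -0.2164, 0.1]
tcp_rot: [0.407, -2.001, 2.0]
wrist_force: [-0.1, -0.3, -1.0]
finger_gap: 0.0013
```

```bash
cat > rim2.py <<'E'
from h import *
s=snap('scene');w=snap('wrist')
b=cv2.resize(w['pixels'],(528,396))[:,170:528];a=cv2.resize(s['pixels'][110:290,170:370],(440,396),interpolation=cv2.INTER_CUBIC)
cv2.imwrite('pics/c6.png',np.hstack([a,b]))
E
python3 rim.py; python3 rim2.py
```

```text
rim n 32 slope [-0.305 -0.279] res 0.0128 centre ((0.4315623939037323, -0.22015610337257385), 0.04891528561711311) rim-tcp z -0.0134
shift [ -87.9  -68.9 -308. ] turn [ 0.001 -0.     0.401] | at [ 0.4825 -0.2164  0.1007] th 180.0 F [-0.8 -0.2 -0.2] gap 0.0012 t 4.7
```

View pics/c6.png

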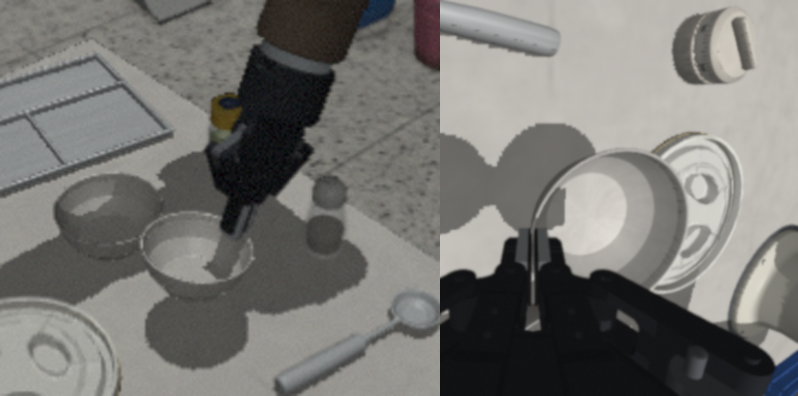

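Now the rim looks level. Check the tilt more cleanly (rim points away from the fingers only).

```bash
cat > rim3.py <<'E'
from h import *
def rim(w,p,dx=-.046):
    C=cloud(w).reshape(-1,3);c=p[:2]+[dx,0]
    r=np.linalg.norm(C[:,:2]-c,axis=1)
    C=C[(r<.065)&(C[:,2]>p[2]-.04)&(C[:,2]<p[2]+.015)&(C[:,0]<p[0]-.03)]
    ang=np.arctan2(C[:,1]-c[1],C[:,0]-c[0]+.01)%(2*np.pi); top=[]
    for a in np.arange(1.6,4.7,.1):
        k=C[abs(ang-a)<.05]
        if len(k)>3: top.append(np.sort(k[:,2])[-2]); top[-1]=k[abs(k[:,2]-top[-1]).argmin()]
    top=np.array(top)
    for _ in range(3):
        A=np.c_[top[:,:2]-c,np.ones(len(top))];x=np.linalg.lstsq(A,top[:,2],rcond=None)[0];e=abs(A@x-top[:,2]);top=top[e<max(.002,2*np.median(e))]
    B=np.c_[2*top[:,:2],np.ones(len(top))];y=np.linalg.lstsq(B,(top[:,:2]**2).sum(1),rcond=None)[0]
    print('n',len(top),'slope',x[:2].round(3),'z at centre',x[2].round(4),'res',e.mean().round(4),'circle',y[:2].round(4),np.sqrt(y[2]+y[:2]@y[:2]).round(4),'tcp',p.round(4))
p,R,st=tool(); rim(snap('wrist'),p)
d=np.array([.5905,.0915,.11])-p; print('to (.5905,.0915,.11)',(R.T@d*1000).round(1))
E
python3 rim3.py
```

```text
n 18 slope [-0.362 -0.119] z at centre 0.0843 res 0.0017 circle [ 0.4314 -0.2191] 0.0492 tcp [ 0.482  -0.2166  0.1019]
to (.5905,.0915,.11) [ -96.6  -49.5 -308.2]
```

Run:
```python
from h import *
w=load('wrist');C=cloud(w)
for v,us in [(228,range(385,415,3)),(190,range(375,410,3)),(260,range(370,405,3))]:
    print(v,[(u,*C[v,u].round(3)) for u in us])
print([(v,*C[v,325].round(3)) for v in range(134,156,2)]); print([(v,*C[v,350].round(3)) for v in range(134,160,2)])
```

```text
228 [(385, np.float64(0.385), np.float64(-0.21), np.float64(0.092)), (388, np.float64(0.384), np.float64(-0.21), np.float64(0.094)), (391, np.float64(0.383), np.float64(-0.211), np.float64(0.095)), (394, np.float64(0.383), np.float64(-0.212), np.float64(0.098)), (397, np.float64(0.382), np.float64(-0.212), np.float64(0.099)), (400, np.float64(0.383), np.float64(-0.214), np.float64(0.102)), (403, np.float64(0.382), np.float64(-0.214), np.float64(0.104)), (406, np.float64(0.254), np.float64(-0.149), np.float64(0.013)), (409, np.float64(0.233), np.float64(-0.14), np.float64(0.001)), (412, np.float64(0.228), np.float64(-0.139), np.float64(0.002))]
190 [(375, np.float64(0.387), np.float64(-0.233), np.float64(0.082)), (378, np.float64(0.388), np.float64(-0.234), np.float64(0.085)), (381, np.float64(0.387), np.float64(-0.235), np.float64(0.086)), (384, np.float64(0.387), np.float64(-0.235), np.float64(0.089)), (387, np.float64(0.386), np.float64(-0.236), np.float64(0.091)), (390, np.float64(0.387), np.float64(-0.237), np.float64(0.094)), (393, np.float64(0.386), np.float64(-0.237), np.float
[... 1972 characters left out ...]
oat64(0.339), np.float64(-0.255), np.float64(-0.0)), (140, np.float64(0.338), np.float64(-0.253), np.float64(-0.001)), (142, np.float64(0.339), np.float64(-0.251), np.float64(-0.0)), (144, np.float64(0.425), np.float64(-0.268), np.float64(0.096)), (146, np.float64(0.426), np.float64(-0.267), np.float64(0.097)), (148, np.float64(0.42), np.float64(-0.265), np.float64(0.091)), (150, np.float64(0.417), np.float64(-0.263), np.float64(0.088)), (152, np.float64(0.414), np.float64(-0.261), np.float64(0.084)), (154, np.float64(0.412), np.float64(-0.259), np.float64(0.082)), (156, np.float64(0.409), np.float64(-0.257), np.float64(0.08)), (158, np.float64(0.407), np.float64(-0.255), np.float64(0.077))]
```

Request:
arm_command(commands=[[1,8,-18,0,0,0,0.14],[1,23,-55,0,0,0,0.14],[1,23,-55,0,0,0,0.14]])

```text
time_s: 5.22
tcp_pos: [0.4842, -0.2172, 0.1658]
tcp_rot: [0.263, -2.086, 2.089]
wrist_force: [0.4, 0.1, -1.4]
finger_gap: 0.0014
```

```bash
cat > g.py <<'E'
import sys
from h import *
def gt(x,y,z):
    p,R,st=tool(); print('tcp',p.round(4),'shift to target',(R.T@(np.array([x,y,z])-p)*1000).round(1),'up10=',(R.T@[0,0,10]).round(2),'tilt',Ro.from_matrix(R).as_rotvec().round(3),'F',np.round(st['wrist_force'],1),'gap',round(st['finger_gap'],4),'t',st['time_s'])
gt(*map(float,sys.argv[1:]))
E
python3 g.py .594 .093 .15
```

```text
tcp [ 0.4842 -0.2172  0.1658] shift to target [-110.1  -12.5 -310.2] up10= [ 2.48 -9.69  0.02] tilt [ 0.263 -2.086  2.089] F [ 0.4  0.1 -1.4] gap 0.0014 t 5.225
```

Request:
arm_command(commands=[[1,-12,-1,-34,0,0,0],[1,-30,-3,-85,0,0,0],[1,-50,-6,-140,0,0,0],[1,-70,-8,-196,0,0,0],[1,-90,-10,-252,0,0,0]])

```text
time_s: 5.85
tcp_pos: [0.5724, 0.0369, 0.1479]
tcp_rot: [0.271, -2.083, 2.082]
wrist_force: [0.3, -0.1, -1.0]
finger_gap: 0.0012
```

Request:
arm_command(commands=[[1,-13,-1,-36,0,0,0],[1,-19,-2,-55,0,0,0],[1,-20,-2,-58,0,0,0],[1,-20,-2,-58,0,0,0]])

```text
time_s: 6.35
tcp_pos: [0.592, 0.0922, 0.1451]
tcp_rot: [0.271, -2.082, 2.082]
wrist_force: [0.2, 0.6, -1.2]
finger_gap: 0.0018
```

```bash
python3 g.py .594 .093 .07
python3 - <<'E'
from h import *
p,R,st=tool();w=snap('wrist');s=snap('top');C=cloud(w)
a=w['pixels'].copy(); b=cv2.resize(s['pixels'][140:260,105:245],None,fx=2,fy=2,interpolation=cv2.INTER_CUBIC)
b=cv2.copyMakeBorder(b,0,384-b.shape[0],0,0,0); cv2.imwrite('pics/c7.png',np.hstack([a,b]))
E
```

```text
tcp [0.592  0.0922 0.1451] shift to target [-21.3  72.   -0.8] up10= [ 2.58 -9.66  0.  ] tilt [ 0.271 -2.082  2.082] F [ 0.2  0.6 -1.2] gap 0.0018 t 6.35
```

View pics/c7.png

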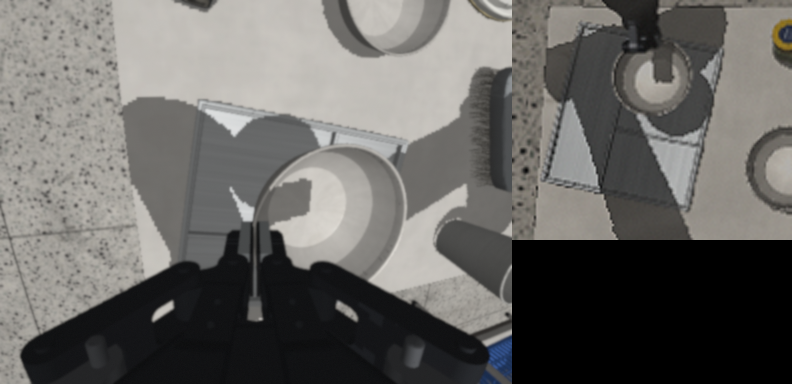

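Wrist view: bowl rim left point (405,213), top (335,147); tray corners (202,101) and (406,142), divider end (332,132).

Run:
```python
from h import *
w=load('wrist');C=cloud(w)
W=onplane(w,[(202,101),(406,142),(332,131)],.011);print(W.round(4))
T=np.array([[112.5,-102.5],[-112.5,-102.5],[-24,-102.5]])/1000
M,_=cv2.estimateAffinePartial2D(T,W[:,:2].copy());print('scale',np.hypot(M[0,0],M[1,0]),'yaw',np.degrees(np.arctan2(M[1,0],M[0,0])),'centre',M[:,2].round(4),'bowl_place',(M@[.042,-.039,1]).round(4),'shaker',(M@[-.067,-.039,1]).round(4))
for v in (185,200,213,230,250,265):
    r=C[v,370:420]; k=np.where(r[:,2]>.07)[0].max(); print(v,370+k,r[k].round(4))
for u in (300,320,340,360,380):
    r=C[135:190,u]; k=np.where(r[:,2]>.07)[0].min(); print(u,135+k,r[k+1].round(4))
```

```text
[[0.6023 0.0192 0.011 ]
 [0.384  0.0619 0.011 ]
 [0.4772 0.048  0.011 ]]
scale 0.9842974374924822 yaw -11.22038199218953 centre [0.5152 0.1405] bowl_place [0.5483 0.0948] shaker [0.443  0.1156]
185 403 [0.4977 0.0663 0.1324]
200 406 [0.4938 0.0761 0.1327]
213 406 [0.4928 0.0844 0.1334]
230 402 [0.4928 0.0963 0.1325]
250 394 [0.4955 0.1106 0.1315]
265 384 [0.5017 0.1205 0.1317]
300 154 [0.562  0.0466 0.1256]
320 147 [0.555  0.0418 0.134 ]
340 144 [0.5425 0.041  0.132 ]
360 146 [0.5307 0.0424 0.1329]
380 154 [0.5172 0.0473 0.1328]
```

Request:
arm_command(commands=[[1,-12,30,-1,0,0,0],[1,-20,55,-1,0,0,0],[1,-24,72,-1,0,0,0],[1,-26,81,-1,0,0,0],[1,-26,81,-1,0,0,0]])

```text
time_s: 7.08
tcp_pos: [0.5967, 0.094, 0.06]
tcp_rot: [0.272, -2.082, 2.082]
wrist_force: [0.4, -0.0, -0.4]
finger_gap: 0.0012
```

```bash
python3 g.py .596 .0932 .0575
```

```text
tcp [0.5967 0.094  0.06  ] shift to target [0.  2.6 0.8] up10= [ 2.58 -9.66  0.  ] tilt [ 0.272 -2.082  2.082] F [ 0.4 -0.  -0.4] gap 0.0012 t 7.075
```

Request:
arm_command(commands=[[1,0,2,0,0,0,0],[1,-1,3,0,0,0,0],[1,-1,3,0,0,0,0]])

```text
time_s: 7.45
tcp_pos: [0.5972, 0.0944, 0.0574]
tcp_rot: [0.271, -2.083, 2.083]
wrist_force: [-0.0, 0.3, -0.5]
finger_gap: 0.0016
```

Request:
arm_command(commands=[[1,0,1,0,0,0,0],[1,-1,2,0,0,0,0],[1,-1,2,0,0,0,0]])

```text
time_s: 7.82
tcp_pos: [0.5977, 0.0943, 0.0553]
tcp_rot: [0.272, -2.083, 2.083]
wrist_force: [0.1, 0.7, 2.7]
finger_gap: 0.0016
```

Request:
arm_command(commands=[[0.4,0,0,0,0,0,0],[0.4,0,0,0,0,0,0],[0.4,0,0,0,0,0,0],[0.4,3,-15,0,0,0,0],[0.4,10,-50,0,0,0,0]])

```text
time_s: 8.45
tcp_pos: [0.5998, 0.094, 0.1055]
tcp_rot: [0.275, -2.079, 2.082]
wrist_force: [1.1, -0.2, 0.9]
finger_gap: 0.0512
```

Request:
arm_command(commands=[[0,15,-60,0,0,0,0.15],[0,28,-110,0,0,0,0.27],[0,28,-110,0,0,0,0.27]])

```text
time_s: 8.82
tcp_pos: [0.6029, 0.0948, 0.2269]
tcp_rot: [0.024, 2.214, -2.205]
wrist_force: [0.6, 1.0, 0.4]
finger_gap: 0.0854
```

Run:
```python
from h import *
go(.59,-.23,.23,-90); w=snap('wrist','w8');s=snap('top','top8'); C=cloud(s)
P=C[140:260,115:225].reshape(-1,3);P=P[(P[:,2]>.033)&(P[:,2]<.06)&(P[:,1]<.15)&(P[:,1]>.02)];print(len(P),P.min(0),P.max(0))
b=cv2.resize(s['pixels'][140:260,105:245],None,fx=2,fy=2,interpolation=cv2.INTER_CUBIC)
b=cv2.copyMakeBorder(b,0,384-b.shape[0],0,0,0); cv2.imwrite('pics/c8.png',np.hstack([w['pixels'],b]))
```

```text
shift [ 13.2  -4.6 324.8] turn [-0.015 -1.57  -0.021] | at [0.6029 0.0948 0.2269] th -179.9 F [0.6 1.  0.4] gap 0.0854 t 8.825
184 [0.49554869 0.04465999 0.03306493] [0.59400253 0.14041188 0.04725343]
```

View pics/c8.png

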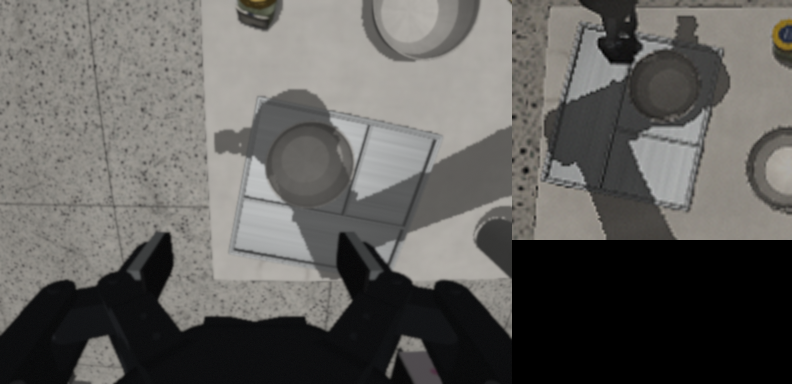

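Bowl stands in the big compartment, rim circle about (310,164) in the wrist view; tray corners (259,97), (441,135), (232,249), divider ends (370,126), (344,213), (244,199).

Run:
```python
from h import *
w=load('wrist')
W=onplane(w,[(259,97),(441,135),(232,250),(369,121),(344,214),(244,198)],.011)
T=np.array([[112.5,-102.5],[-112.5,-102.5],[112.5,102.5],[-24,-102.5],[-24,22],[112.5,22]])/1000
M,_=cv2.estimateAffinePartial2D(T,W[:,:2].copy());print('scale',np.hypot(M[0,0],M[1,0]),'yaw',np.degrees(np.arctan2(M[1,0],M[0,0])),'centre',M[:,2].round(4),'res',((T@M[:,:2].T+M[:,2]-W[:,:2])*1000).round(1).tolist())
for p in ([.042,-.039],[-.067,-.039],[0,.061]): print((M@np.r_[p,1]).round(4))
C=cloud(w);P=C.reshape(-1,3);P=P[(P[:,2]>.035)&(P[:,2]<.055)&(abs(P[:,0]-.545)<.07)&(abs(P[:,1]-.092)<.07)]
print(len(P),P.min(0).round(4),P.max(0).round(4)); go(.59,-.23,.23,-90)
```

```text
scale 0.9769222876507654 yaw -10.213013046435606 centre [0.5116 0.1382] res [[-0.8, 1.3], [2.4, -0.5], [-0.7, 0.9], [-2.9, -1.0], [-0.3, 1.0], [2.4, -1.8]]
[0.5452 0.0934]
[0.4404 0.1123]
[0.5221 0.1968]
1107 [0.4973 0.043  0.035 ] [0.5957 0.1405 0.0465]
shift [ 11.3  -9.6 324.4] turn [-0.008 -1.571 -0.011] | at [0.6016 0.0944 0.221 ] th 180.0 F [-0.1  1.1 -0.1] gap 0.0853 t 8.925
```

Request:
arm_command(commands=[[0,2,-10,62,0,-0.18,0],[0,5,-10,124,0,-0.36,0],[0,8,-10,186,0,-0.54,0],[0,10,-10,248,0,-0.72,0],[0,11,-10,300,0,-0.9,0]])

```text
time_s: 9.55
tcp_pos: [0.5904, -0.2037, 0.2272]
tcp_rot: [-0.795, 1.691, -1.695]
wrist_force: [0.5, -0.2, 0.2]
finger_gap: 0.0853
```

```bash
python3 -c "
from h import *
go(.59,-.23,.22,-100)"
```

```text
shift [20.6  7.2 16.3] turn [-0.005 -0.513 -0.003] | at [ 0.5904 -0.2037  0.2272] th -129.4 F [ 0.5 -0.2  0.2] gap 0.0853 t 9.55
```

Request:
arm_command(commands=[[0,20,7,16,0,-0.18,0],[0,20,7,16,0,-0.36,0],[0,20,7,16,0,-0.51,0],[0,20,7,16,0,-0.51,0],[0,20,7,16,0,-0.51,0]])

```text
time_s: 10.18
tcp_pos: [0.5905, -0.2274, 0.2211]
tcp_rot: [-1.109, 1.339, -1.347]
wrist_force: [1.1, 0.8, -0.6]
finger_gap: 0.0853
```

Run:
```python
from h import *
go(.59,-.23,.063,-100); w=snap('wrist','w9');C=cloud(w)
P=C.reshape(-1,3);P=P[(P[:,2]>.015)&(P[:,2]<.1)&(abs(P[:,0]-.59)<.05)&(abs(P[:,1]+.23)<.05)]
for a,b in ((.015,.04),(.04,.07),(.075,.1)):
    Q=P[(P[:,2]>a)&(P[:,2]<b)]
    if len(Q): print(a,len(Q),Q.min(0).round(4),Q.max(0).round(4))
```

```text
shift [  3.  158.1  -1.2] turn [-0.008 -0.01  -0.002] | at [ 0.5905 -0.2274  0.2211] th -100.6 F [ 1.1  0.8 -0.6] gap 0.0853 t 10.175
0.015 145 [ 0.5858 -0.2525  0.0165] [ 0.6156 -0.2098  0.0398]
0.04 320 [ 0.5884 -0.2511  0.0402] [ 0.6142 -0.2112  0.0697]
0.075 955 [ 0.5771 -0.2478  0.0755] [ 0.611  -0.2141  0.0909]
```

View pics/w9.png

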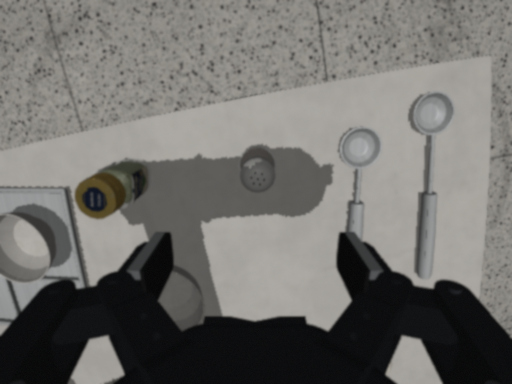

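Request:
arm_command(commands=[[0,3,40,4,-0.008,0,0],[0,3,85,4,-0.008,0,0],[0,3,125,4,-0.008,0,0],[0,3,150,4,-0.008,0,0],[0,3,158,4,-0.008,0,0]])

```text
time_s: 10.85
tcp_pos: [0.5946, -0.2308, 0.0622]
tcp_rot: [-1.117, 1.345, -1.341]
wrist_force: [0.6, 0.2, 1.3]
finger_gap: 0.0855
```

Request:
arm_command(commands=[[0,0,0,0,0,0,0],[1,0,0,0,0,0,0],[1,0,0,0,0,0,0],[1,0,0,0,0,0,0]])

```text
time_s: 11.35
tcp_pos: [0.5962, -0.2312, 0.0657]
tcp_rot: [-1.114, 1.339, -1.343]
wrist_force: [0.7, 0.0, 1.8]
finger_gap: 0.0339
```

Request:
arm_command(commands=[[1,0,-5,0,0,0,0],[1,0,-20,0,0,0,0],[1,0,-60,0,0,0,0],[1,0,-100,0,0,0,0],[1,0,-100,0,0,0,0]])

```text
time_s: 11.98
tcp_pos: [0.5976, -0.2318, 0.1694]
tcp_rot: [-1.109, 1.333, -1.347]
wrist_force: [-0.3, 0.7, -1.8]
finger_gap: 0.0342
```

Run:
```python
from h import *
go(.4404,.112,.16,-100); s=snap('scene');w=snap('wrist')
b=cv2.resize(w['pixels'],(400,300));a=cv2.resize(s['pixels'][60:260,210:410],(300,300),interpolation=cv2.INTER_CUBIC)
cv2.imwrite('pics/c10.png',np.hstack([a,b]))
```

```text
shift [-309.7    7.4 -216.9] turn [-0.011 -0.007 -0.001] | at [ 0.5976 -0.2318  0.1694] th -100.4 F [-0.3  0.7 -1.8] gap 0.0342 t 11.975
```

View pics/c10.png

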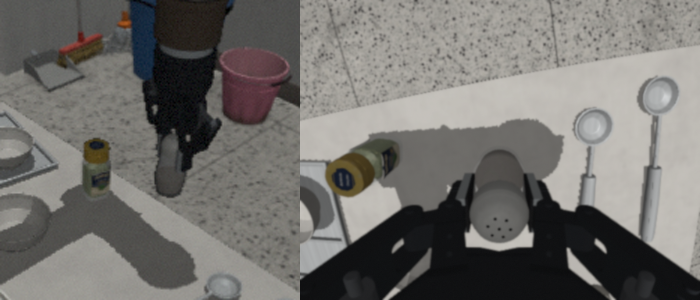

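```bash
cat > sh.py <<'E'
from h import *
w=load('wrist');C=cloud(w);p,R,st=tool()
P=C.reshape(-1,3);L=(P-p)@R   # tool coords
k=(abs(L[:,0])<.03)&(L[:,2]>-.03)&(L[:,2]<.05)&(L[:,1]>-.04)&(L[:,1]<.085); L=L[k]
for y in np.arange(-.03,.085,.01):
    q=L[abs(L[:,1]-y)<.005]
    if len(q)>4: print('down %.3f'%y,len(q),'x',q[:,0].min().round(4),q[:,0].max().round(4),'z',np.percentile(q[:,2],[2,50,98]).round(4))
E
python3 sh.py
```

```text
down -0.030 1294 x -0.03 0.03 z [-0.0055  0.0131  0.0146]
down -0.020 4517 x -0.0298 0.03 z [-0.0101  0.0056  0.0144]
down -0.010 1493 x -0.0299 0.0299 z [-0.005   0.012   0.0159]
down 0.000 1151 x -0.03 0.03 z [0.0024 0.0121 0.0157]
down 0.010 1149 x -0.0299 0.03 z [0.0041 0.0124 0.0174]
down 0.020 629 x -0.021 0.0243 z [0.0083 0.0162 0.0191]
down 0.030 538 x -0.0196 0.0214 z [0.0076 0.0176 0.0204]
down 0.040 204 x -0.0183 0.0189 z [0.0108 0.0187 0.0205]
down 0.050 146 x -0.0163 0.0186 z [0.0115 0.0181 0.0196]
down 0.060 62 x -0.0151 0.0175 z [0.0107 0.0175 0.0186]
```

Request:
arm_command(commands=[[1,-30,0,-20,-0.01,0,0],[1,-75,0,-52,-0.01,0,0],[1,-125,0,-87,-0.01,0,0],[1,-175,0,-122,-0.01,0,0],[1,-225,0,-157,-0.01,0,0]])

```text
time_s: 12.7
tcp_pos: [0.48, 0.0198, 0.1631]
tcp_rot: [-1.124, 1.352, -1.337]
wrist_force: [0.3, 0.9, -0.4]
finger_gap: 0.0338
```

Request:
arm_command(commands=[[1,-40,0,-28,0,0,0],[1,-65,0,-45,0,0,0],[1,-80,0,-56,0,0,0],[1,-84,0,-58,0,0,0],[1,-84,0,-58,0,0,0]])

```text
time_s: 13.32
tcp_pos: [0.4397, 0.1114, 0.1643]
tcp_rot: [-1.123, 1.35, -1.337]
wrist_force: [0.1, -0.5, -1.0]
finger_gap: 0.0341
```

```bash
python3 - <<'E'
from h import *
w=snap('wrist','w11');s=snap('top'); go(.442,.112,.072,-100)
b=cv2.resize(s['pixels'][140:260,105:245],None,fx=2,fy=2,interpolation=cv2.INTER_CUBIC)
b=cv2.copyMakeBorder(b,0,384-b.shape[0],0,0,0); cv2.imwrite('pics/c11.png',np.hstack([w['pixels'],b]))
E
python3 sh.py
```

```text
shift [-1.2 92.5  2.6] turn [ 0.009 -0.009 -0.001] | at [0.44   0.1111 0.1645] th -100.5 F [ 0.5 -0.2 -0.9] gap 0.0337 t 13.425
down -0.030 1037 x -0.0297 0.0299 z [0.0111 0.0119 0.0131]
down -0.020 4437 x -0.0299 0.0298 z [-0.0111  0.0034  0.0129]
down -0.010 1856 x -0.03 0.03 z [-0.0083  0.0105  0.0145]
down 0.000 1134 x -0.03 0.03 z [0.001  0.0107 0.0143]
down 0.010 1249 x -0.03 0.03 z [0.0019 0.0108 0.0155]
down 0.020 694 x -0.0275 0.0265 z [0.0063 0.014  0.0172]
down 0.030 562 x -0.0197 0.0208 z [0.0062 0.0159 0.0187]
down 0.040 263 x -0.0191 0.0209 z [0.0073 0.0169 0.0191]
down 0.050 144 x -0.0167 0.0181 z [0.0095 0.0165 0.0182]
down 0.060 95 x -0.0156 0.0169 z [0.0094 0.0158 0.0172]
```

View pics/c11.png

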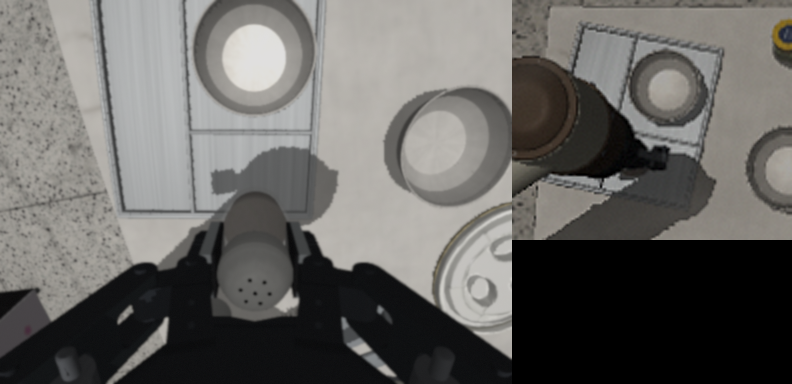

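Run:
```python
from h import *
w=load('wrist'); W=onplane(w,[(192,131),(316,131),(309,213),(193,213),(121,216)],.011); print(W.round(4))
T=np.array([[-24,22],[-24,-102.5],[-112.5,-102.5],[-112.5,22],[-112.5,102.5]])/1000
M,_=cv2.estimateAffinePartial2D(T,W[:,:2].copy());print(np.hypot(M[0,0],M[1,0]),((T@M[:,:2].T+M[:,2]-W[:,:2])*1000).round(1).tolist(),(M@[-.067,-.039,1]).round(4),np.degrees(np.arctan2(M[1,0],M[0,0])))
```

```text
[[0.4929 0.1623 0.011 ]
 [0.4711 0.0449 0.011 ]
 [0.3876 0.0623 0.011 ]
 [0.4097 0.1822 0.011 ]
 [0.4201 0.2597 0.011 ]]
0.9778852757914183 [[0.4, 3.1], [0.2, 0.7], [-1.4, -1.1], [-1.5, -1.3], [2.3, -1.4]] [0.4412 0.1143] -10.393811935680223
```

Request:
arm_command(commands=[[1,-2,25,3,0.005,0,0],[1,-2,55,3,0.005,0,0],[1,-2,78,3,0.005,0,0],[1,-2,89,3,0.005,0,0],[1,-2,92,3,0.005,0,0]])

```text
time_s: 14.05
tcp_pos: [0.4428, 0.113, 0.0725]
tcp_rot: [-1.119, 1.346, -1.34]
wrist_force: [-0.2, 0.2, -1.6]
finger_gap: 0.0338
```

Request:
arm_command(commands=[[1,0,1,0,0,0,0],[1,0,2,0,0,0,0],[1,0,2,0,0,0,0]])

```text
time_s: 14.42
tcp_pos: [0.4429, 0.1136, 0.0714]
tcp_rot: [-1.117, 1.345, -1.339]
wrist_force: [0.4, 0.2, -0.8]
finger_gap: 0.0339
```

```bash
python3 -c "
from h import *
go(.4438,.1125,.0687,-100)"
```

```text
shift [0.9 2.7 1.1] turn [ 0.002 -0.008 -0.003] | at [0.4429 0.1136 0.0714] th -100.5 F [ 0.4  0.2 -0.8] gap 0.0339 t 14.425
```

Request:
arm_command(commands=[[1,1,1,1,0,0,0],[1,1,2,1,0,0,0],[1,1,2,1,0,0,0]])

```text
time_s: 14.8
tcp_pos: [0.4433, 0.1122, 0.0688]
tcp_rot: [-1.118, 1.346, -1.339]
wrist_force: [0.1, 0.3, -1.6]
finger_gap: 0.0339
```

Request:
arm_command(commands=[[1,0,1,0,0,0,0],[1,0,2,0,0,0,0],[1,0,2,0,0,0,0]])

```text
time_s: 15.18
tcp_pos: [0.4435, 0.1122, 0.0686]
tcp_rot: [-1.118, 1.345, -1.339]
wrist_force: [-5.4, -1.9, 15.1]
finger_gap: 0.0337
```

Request:
arm_command(commands=[[1,0,-1,0,0,0,0],[0.2,0,-1,0,0,0,0],[0,0,-1,0,0,0,0],[0,0,-1,0,0,0,0]])

```text
time_s: 15.68
tcp_pos: [0.4434, 0.1122, 0.0677]
tcp_rot: [-1.118, 1.346, -1.339]
wrist_force: [-0.1, -0.7, 0.0]
finger_gap: 0.0847
```

Request:
arm_command(commands=[[0,0,-10,0,0,0,0],[0,0,-50,0,0,0,0],[0,0,-110,0,0,0,0],[0,0,-150,0,0,0,0],[0,0,-150,0,0,0,0]])

```text
time_s: 16.3
tcp_pos: [0.4456, 0.1128, 0.2221]
tcp_rot: [-1.108, 1.342, -1.339]
wrist_force: [-0.5, -0.4, -0.8]
finger_gap: 0.0854
```

Run:
```python
from h import *
w=snap('wrist','w12');s=snap('scene');C=cloud(w); go(.48,-.337,.2,-100)
P=C.reshape(-1,3);P=P[(P[:,2]>.02)&(P[:,2]<.11)&(abs(P[:,0]-.44)<.05)&(abs(P[:,1]-.112)<.05)]
for a,b in ((.02,.04),(.04,.07),(.08,.11)):
    Q=P[(P[:,2]>a)&(P[:,2]<b)]
    if len(Q): print(a,len(Q),Q.min(0).round(4),Q.max(0).round(4))
a=cv2.resize(s['pixels'][60:260,100:300],(384,384)); cv2.imwrite('pics/c12.png',cv2.resize(np.hstack([w['pixels'],a]),(790,338)))
```

```text
shift [434.7  16.7 117.7] turn [ 0.003 -0.008 -0.003] | at [0.4434 0.1118 0.2182] th -100.5 F [ 0.6 -1.2 -0.8] gap 0.0853 t 16.4
0.02 122 [0.4327 0.0907 0.0202] [0.4626 0.1327 0.0399]
0.04 371 [0.4343 0.0915 0.04  ] [0.4619 0.1321 0.0698]
0.08 929 [0.424 0.095 0.08 ] [0.458  0.1289 0.0933]
```

View pics/c12.png

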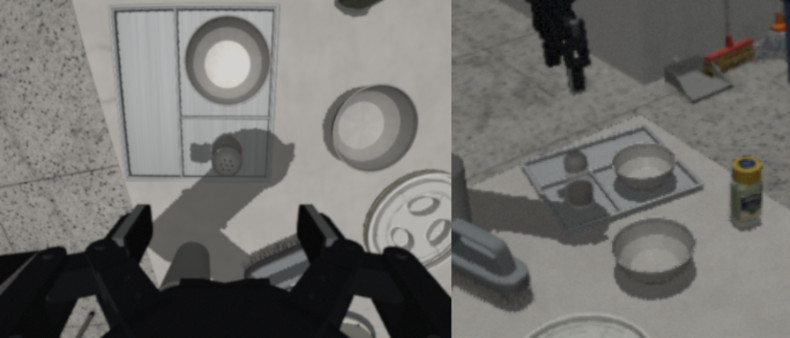

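Shaker stands in the middle of the small compartment (measured (0.441,0.112)); bowl stays put. Now the short spoon.

Request:
arm_command(commands=[[0.4,40,0,11,0,0,0],[0.4,98,0,26,0,0,0],[0.4,158,0,42,0,-0.01,0],[0.4,218,0,58,0,-0.02,0],[0.4,278,0,74,0,-0.03,0]])

```text
time_s: 17.02
tcp_pos: [0.4652, -0.1768, 0.2156]
tcp_rot: [-1.136, 1.326, -1.316]
wrist_force: [0.7, 0.6, 0.3]
finger_gap: 0.0514
```

Request:
arm_command(commands=[[0.4,60,0,17,0,0,0],[0.4,115,5,34,0,0,0],[0.4,150,10,46,0,0,0],[0.4,158,15,49,0,0,0],[0.4,158,15,49,0,0,0]])

```text
time_s: 17.65
tcp_pos: [0.4895, -0.3381, 0.1996]
tcp_rot: [-1.135, 1.328, -1.315]
wrist_force: [-0.6, 0.3, -0.2]
finger_gap: 0.0514
```

```bash
cat > sp.py <<'E'
from h import *
w=snap('wrist');C=cloud(w);P=C.reshape(-1,3)
P=P[(P[:,2]>.008)&(P[:,2]<.03)&(P[:,0]>.40)&(P[:,0]<.65)&(P[:,1]<-.30)&(P[:,1]>-.40)]
print(len(P),P.min(0).round(4),P.max(0).round(4))
H=P[P[:,0]<.51]; print('handle',len(H)); T=[]
for x in np.arange(.41,.62,.01):
    q=P[abs(P[:,0]-x)<.005]
    if len(q)>2: print(x.round(3),len(q),q[:,1].min().round(4),q[:,1].max().round(4),q[:,2].max().round(4)); T.append((x,(q[:,1].min()+q[:,1].max())/2))
go(.4858,-.3402,.026,-98.7)
E
python3 sp.py
```

```text
2474 [ 0.4261 -0.3809  0.008 ] [ 0.6127 -0.3231  0.0213]
handle 1188
0.43 94 -0.3421 -0.3231 0.0202
0.44 136 -0.3435 -0.3234 0.0208
0.45 141 -0.3449 -0.3248 0.0206
0.46 141 -0.3463 -0.3264 0.0213
0.47 147 -0.3478 -0.328 0.0207
0.48 150 -0.3493 -0.3299 0.0208
0.49 150 -0.3508 -0.3313 0.0202
0.5 153 -0.3518 -0.3329 0.0199
0.51 149 -0.3537 -0.3344 0.0199
0.52 121 -0.3539 -0.3361 0.0195
0.53 55 -0.3501 -0.3433 0.0139
0.54 58 -0.3515 -0.3448 0.0141
0.55 58 -0.3531 -0.3462 0.0151
0.56 84 -0.3652 -0.3451 0.0155
0.57 209 -0.3759 -0.3342 0.0147
0.58 131 -0.3804 -0.3303 0.0153
0.59 127 -0.3809 -0.3299 0.0151
0.6 166 -0.3798 -0.3314 0.015
0.61 204 -0.375 -0.3362 0.0155
shift [  3.6 174.5  -2.6] turn [ 0.006 -0.001 -0.003] | at [ 0.4898 -0.3377  0.2005] th -98.7 F [-0.6 -0.8 -0.3] gap 0.0513 t 17.7
```

Request:
arm_command(commands=[[0.4,3,50,-3,0.006,0,0],[0.4,4,100,-3,0.006,0,0],[0.4,4,145,-3,0.006,0,0],[0.4,4,167,-3,0.006,0,0],[0.4,4,174,-3,0.006,0,0]])

```text
time_s: 18.32
tcp_pos: [0.4859, -0.34, 0.0267]
tcp_rot: [-1.132, 1.32, -1.318]
wrist_force: [0.7, 0.3, 0.8]
finger_gap: 0.051
```

Request:
arm_command(commands=[[0.4,0,0,0,0,0,0],[1,0,0,0,0,0,0],[1,0,0,0,0,0,0],[1,0,0,0,0,0,0]])

```text
time_s: 18.82
tcp_pos: [0.4872, -0.3418, 0.0293]
tcp_rot: [-1.129, 1.317, -1.322]
wrist_force: [-0.5, 1.4, 7.0]
finger_gap: 0.0164
```

Request:
arm_command(commands=[[1,0,-5,0,0,0,0],[1,0,-20,0,0,0,0],[1,0,-60,0,0,0,0],[1,0,-110,0,0,0,0],[1,0,-110,0,0,0,0]])

```text
time_s: 19.45
tcp_pos: [0.4887, -0.3431, 0.1434]
tcp_rot: [-1.125, 1.309, -1.328]
wrist_force: [0.2, -0.1, -1.8]
finger_gap: 0.0166
```

```bash
cat > sl.py <<'E'
from h import *
w=snap('wrist','w13');C=cloud(w);P=C.reshape(-1,3);p,R,st=tool()
L=(P-p)@R; k=(abs(L[:,0])<.04)&(L[:,1]>-.03)&(L[:,1]<.07)&(L[:,2]>-.08)&(L[:,2]<.16);L=L[k]
for z in np.arange(.02,.15,.01):
    q=L[abs(L[:,2]-z)<.005]
    if len(q)>2: print('z %.3f'%z,len(q),'x',q[:,0].min().round(4),q[:,0].max().round(4),'down',np.percentile(q[:,1],[3,50]).round(4))
go(.4876,.2033,.14,-100.3)
E
python3 sl.py
```

```text
z 0.020 775 x -0.035 0.0369 down [-0.0289  0.0089]
z 0.030 787 x -0.0079 0.0099 down [0.0078 0.0101]
z 0.040 214 x -0.002 0.0036 down [0.0131 0.0145]
z 0.050 240 x -0.0021 0.0035 down [0.0129 0.0144]
z 0.060 252 x -0.002 0.0035 down [0.0128 0.014 ]
z 0.070 252 x -0.0019 0.0034 down [0.0122 0.0137]
z 0.080 882 x -0.0168 0.0179 down [0.0121 0.0138]
z 0.090 1928 x -0.0231 0.0238 down [0.0126 0.0202]
z 0.100 2459 x -0.0249 0.0258 down [0.0127 0.0223]
z 0.110 2631 x -0.0248 0.0259 down [0.0128 0.0217]
z 0.120 1168 x -0.0217 0.0225 down [0.0129 0.0204]
shift [-5.392e+02  4.000e-01 -8.250e+01] turn [-0.008  0.027 -0.001] | at [ 0.487  -0.3422  0.1406] th -98.8 F [ 0.1  0.5 -0.8] gap 0.0164 t 19.5
```

View pics/w13.png

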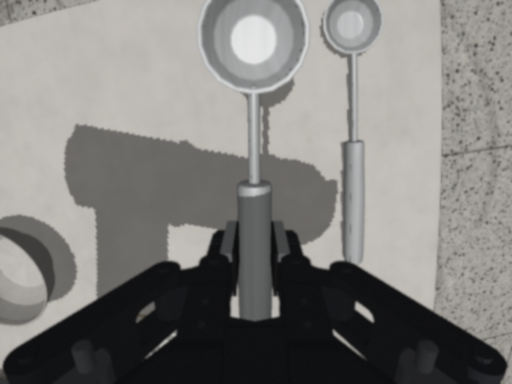

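Spoon held level (neck/head heights within 2 mm), head 104 mm ahead of the grip as wanted. Carry it high over the jar and shaker.

Request:
arm_command(commands=[[1,0,-30,0,-0.008,0,0],[1,-30,-60,-5,-0.008,0.005,0],[1,-80,-60,-12,-0.008,0.01,0],[1,-135,-60,-20,-0.008,0.015,0],[1,-190,-60,-29,-0.008,0.02,0]])

```text
time_s: 20.12
tcp_pos: [0.485, -0.1481, 0.1969]
tcp_rot: [-1.126, 1.343, -1.331]
wrist_force: [0.4, 0.5, -0.8]
finger_gap: 0.0165
```

Request:
arm_command(commands=[[1,-55,0,-8,0,0,0],[1,-110,0,-17,0,0,0],[1,-165,0,-25,0,0,0],[1,-220,0,-34,0,0,0],[1,-275,0,-42,0,0.007,0]])

```text
time_s: 20.75
tcp_pos: [0.4909, 0.1299, 0.1977]
tcp_rot: [-1.123, 1.346, -1.336]
wrist_force: [1.5, -0.7, -1.1]
finger_gap: 0.0163
```

```bash
python3 -c "
from h import *
go(.4876,.2033,.2,-100.3)"
```

```text
shift [-71.6  -2.2 -16.4] turn [ 0.007 -0.    -0.   ] | at [0.4909 0.1299 0.1977] th -100.3 F [ 1.5 -0.7 -1.1] gap 0.0163 t 20.75
```

Request:
arm_command(commands=[[1,-50,0,-11,0.007,0,0],[1,-69,0,-16,0.007,0,0],[1,-72,0,-16,0.007,0,0],[1,-72,0,-16,0.007,0,0]])

```text
time_s: 21.25
tcp_pos: [0.4888, 0.2012, 0.1984]
tcp_rot: [-1.117, 1.341, -1.341]
wrist_force: [-0.3, -0.3, -0.3]
finger_gap: 0.0164
```

Run:
```python
from h import *
w=snap('wrist','w14');go(.4876,.2033,.036,-100.3);C=cloud(w);P=C.reshape(-1,3)
c,s_=np.cos(np.radians(-10.3)),np.sin(np.radians(-10.3))
t=(P[:,:2]-[.5115,.138])@np.array([[c,-s_],[s_,c]])
k=(P[:,2]>.14)&(P[:,2]<.19)&(t[:,0]>-.01)&(t[:,0]<.13)&(abs(t[:,1]-.06)<.05)
print('head in tray frame',t[k].min(0).round(4),t[k].max(0).round(4)); n=k&(t[:,0]>.005)&(t[:,0]<.035); print('neck',np.median(t[n],0).round(4),'head y',t[k&(t[:,0]>.045)][:,1].min().round(4),t[k&(t[:,0]>.045)][:,1].max().round(4), 'z neck',np.median(P[n,2]).round(4))
# walls: high points 8-14mm around slot
for x0 in (-.05,.02,.08):
    q=(abs(t[:,0]-x0)<.02)&(P[:,2]>.0085)&(P[:,2]<.016)&(t[:,1]>0)&(t[:,1]<.12); h,e=np.histogram(t[q,1],np.arange(0,.12,.004)); print(x0,[(round(a,3),int(b)) for a,b in zip(e,h) if b>2])
```

```text
shift [ -1.9 162.6  -1.8] turn [-0.001 -0.001 -0.001] | at [0.4889 0.201  0.1985] th -100.4 F [ 0.9 -0.7 -0.8] gap 0.0167 t 21.3
head in tray frame [-0.01    0.0325] [0.0848 0.0835]
neck [0.0208 0.0578] head y 0.0325 0.0835 z neck 0.1812
-0.05 [(np.float64(0.024), 111), (np.float64(0.028), 3), (np.float64(0.1), 62), (np.float64(0.104), 121), (np.float64(0.108), 20)]
0.02 [(np.float64(0.02), 20), (np.float64(0.024), 116), (np.float64(0.1), 98), (np.float64(0.104), 139), (np.float64(0.108), 13)]
0.08 [(np.float64(0.1), 21), (np.float64(0.104), 30)]
```

View pics/w14.png

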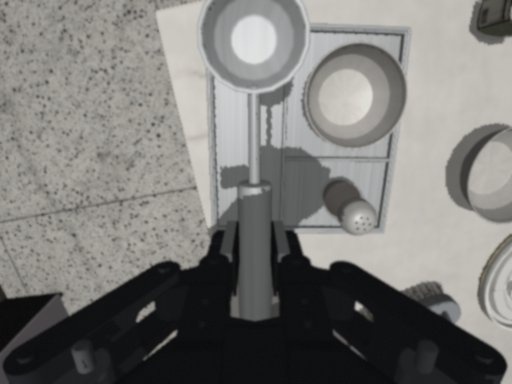

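The spoon hangs over the slot, about 4 mm toward the divider relative to the measured walls; shift that in and descend.

Request:
arm_command(commands=[[1,-5,40,-2,0,0,0],[1,-5,90,-2,0,0,0],[1,-5,135,-2,0,0,0],[1,-5,157,-2,0,0,0],[1,-5,163,-2,0,0,0]])

```text
time_s: 21.92
tcp_pos: [0.4879, 0.206, 0.0346]
tcp_rot: [-1.119, 1.342, -1.342]
wrist_force: [-0.5, -0.5, -1.4]
finger_gap: 0.0165
```

Request:
arm_command(commands=[[1,0,1,0,0,0,0],[1,0,2,0,0,0,0],[1,0,2,0,0,0,0]])

```text
time_s: 22.3
tcp_pos: [0.4888, 0.208, 0.0349]
tcp_rot: [-1.114, 1.339, -1.34]
wrist_force: [-0.4, -0.1, -0.5]
finger_gap: 0.0164
```

Request:
arm_command(commands=[[1,0,1,0,0,0,0],[1,0,2,0,0,0,0],[1,0,2,0,0,0,0]])

```text
time_s: 22.68
tcp_pos: [0.4885, 0.2079, 0.0323]
tcp_rot: [-1.116, 1.339, -1.34]
wrist_force: [-0.7, -0.1, 3.0]
finger_gap: 0.0167
```

Request:
arm_command(commands=[[0.62,0,0,0,0,0,0],[0.62,0,0,0,0,0,0],[0.62,0,-4,0,0,0,0],[0.62,0,-20,0,0,0,0],[0.62,0,-60,0,0,0,0]])

```text
time_s: 23.3
tcp_pos: [0.4871, 0.2068, 0.091]
tcp_rot: [-1.121, 1.341, -1.341]
wrist_force: [0.8, 0.7, 1.0]
finger_gap: 0.0324
```

Request:
arm_command(commands=[[0.6,0,-60,0,0,0,0],[0.3,-60,-100,0,0,0,0],[0,-120,-130,0,0,0,0],[0,-160,-130,0,0,0,0],[0,-160,-130,0,0,0,0]])

```text
time_s: 23.92
tcp_pos: [0.5168, 0.3681, 0.2224]
tcp_rot: [-1.116, 1.337, -1.337]
wrist_force: [-1.2, -0.6, -0.1]
finger_gap: 0.0856
```

Run:
```python
from h import *
w=snap('wrist','w15');s=snap('top','top15');sc=snap('scene');p,R,st=tool();print(p.round(3),st['wrist_force'].round(1))
C=cloud(w);P=C.reshape(-1,3);P=P[(P[:,0]>.39)&(P[:,0]<.63)&(P[:,1]>-.0)&(P[:,1]<.28)]
c,s_=np.cos(np.radians(-10.3)),np.sin(np.radians(-10.3))
t=(P[:,:2]-[.5115,.138])@np.array([[c,-s_],[s_,c]])
k=(P[:,2]>.0145)&(P[:,2]<.03)&(t[:,1]>.026)&(t[:,1]<.1); q=t[k]
print('spoon',len(q),q.min(0).round(4),q.max(0).round(4)); 
for x in (-.08,-.05,-.02): a=q[abs(q[:,0]-x)<.006]; print(x,len(a),a[:,1].min().round(4) if len(a) else 0,a[:,1].max().round(4) if len(a) else 0)
h=q[q[:,0]>.04]; print('head',len(h),h.min(0).round(4) if len(h) else '',h.max(0).round(4) if len(h) else '')
k=(P[:,2]>.008)&(P[:,2]<.0135); a=t[k]
for x0 in (-.04,.0):
    z=a[abs(a[:,0]-x0)<.015][:,1]; print('walls',[(round(float(m),3),int(n)) for n,m in zip(*np.histogram(z,np.arange(.01,.12,.003))) if n>5])
S=cloud(s).reshape(-1,3)
for n,(x0,y0,r,zl) in dict(jar=(.602,-.0754,.04,.0897),large=(.4375,-.0752,.07,.03),long=(.513,-.445,.14,.006)).items():
    Q=S[(abs(S[:,0]-x0)<r)&(abs(S[:,1]-y0)<min(r,.05 if n=='long' else r))&(S[:,2]>zl)]; print(n,((Q.min(0)+Q.max(0))/2).round(4))
cv2.imwrite('pics/c15.png',cv2.resize(np.hstack([w['pixels'],cv2.resize(s['pixels'][130:270,100:400],(822,384))]),(796,229)))
```

```text
[0.516 0.364 0.222] [-0.4 -0.4 -0.5]
spoon 1747 [-0.0969  0.0398] [0.092  0.0906]
-0.08 146 0.0543 0.0736
-0.05 150 0.0562 0.074
-0.02 145 0.0566 0.0731
head 441 [0.0407 0.0398] [0.092  0.0906]
walls [(0.022, 14), (0.025, 65), (0.028, 14), (0.073, 26), (0.1, 15), (0.103, 45), (0.106, 73), (0.109, 6)]
walls [(0.022, 13), (0.025, 74), (0.028, 9), (0.067, 10), (0.07, 17), (0.1, 24), (0.103, 59), (0.106, 66)]
jar [ 0.602  -0.0753  0.0961]
large [ 0.4378 -0.0749  0.0392]
long [ 0.5142 -0.4456  0.0157]
```

Run:
```python
from h import *
C=cloud(load('top')).reshape(-1,3); W=cloud(load('wrist')).reshape(-1,3)
for S in (C,W):
  for n,(x,y,r,a,b) in dict(bowl=(.5455,.0925,.06,.035,.06),shaker=(.441,.112,.03,.08,.11)).items():
    Q=S[(abs(S[:,0]-x)<r)&(abs(S[:,1]-y)<r)&(S[:,2]>a)&(S[:,2]<b)]; print(n,len(Q),((Q.min(0)+Q.max(0))/2).round(4) if len(Q) else '',Q[:,2].max().round(4) if len(Q) else '')
print(env.finish_job())
```

```text
bowl 151 [0.5448 0.0928 0.042 ] 0.0488
shaker 135 [0.4411 0.1104 0.0875] 0.095
bowl 612 [0.5463 0.1066 0.0406] 0.0462
shaker 529 [0.4413 0.1189 0.0864] 0.0929
the job is handed in; nothing more can be done
None
```

The tray is laid in the order asked and handed in at about 24 s of the 88 s allowed.

**Bowl:** the small bowl stands in the big compartment. The top camera put its centre within about 1 mm of the middle.

**Shaker:** it stands upright in the small compartment, within about 2 mm of the middle by the top camera.

**Spoon:** the short spoon lies lengthwise in the long slot, about 2 mm off its middle line and about 2 to 3 mm off lengthwise.

**Left alone:** the jar, the large bowl and the long spoon read within about 1 mm of where they were.

Points that failed or disagreed:
- **Bowl tilt:** the bowl tipped about 23° during the first 50 mm of lift. I tilted the tool to correct it, overshot by about 9°, then levelled it. It was level to about 1° when measured over the tray.
- **Shaker set-down:** the contact force reached about 15 N when I put it down.
- **Finger gap:** the gripper read 34 mm on the 44 mm shaker body and 16 mm on the 19 mm spoon handle. I did not find out why; both held firmly.
- **Final wrist-camera check:** its bowl and shaker centres were 14 mm and 8 mm off the top camera's in y. I did not look into this before handing in. The wrist view taken right after each placing agreed to about 2 mm, so I relied on that and the top camera.
- **Last look:** the 16-picture limit stopped me viewing the final picture, so the last check is numbers only.

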